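# Bottom the plunger rods and sort the barrels by bore depth

### The arm

A 7-joint arm with a two-finger parallel gripper is mounted at the origin on a cart in front of the work surface, level with it; the furniture and walls round the work are solid. World frame = base frame: x ahead of the robot, y to its left, z up, the work surface at z = 0. Lengths are in m, angles in rad, forces in N, time in s.
With the tool pointing down it reaches from about 0.35 to 0.775 m from the base axis. Payload 3.1 kg.
Tool frame: the origin (TCP) lies between the finger pads; the fingertips stand 14 mm ahead of it and the grasp point (between the pads) lies 5 mm behind it; z points along the fingers, y is the line along which they close (so a half turn about z gives the same grasp; the last joint's range is limited). The gripper opens to 85 mm and grips with 20 to 120 N. Pads are 22 mm wide; open, the fingers measure 114 mm over their backs; the gripper's body (76 mm by 85 mm) begins 54 mm behind the grasp point. The pads swing forward as they close: fully open they stand 13 mm farther back than shut.
Start: joints at [1.288, 0.311, 0.014, 1.512, -0.004, 1.319, -0.027], TCP at [0.131, -0.534, 0.245] pointing down, gripper open.
Joint ranges: [-2.7, 2.7], [-0.3, 1.91], [-1.27, 1.3], [0.12, 2.57], [-1.44, 4.58], [0.2, 2.03], [-3.05, 3.05]. Speed limits (rad/s): [2.79, 2.79, 3.14, 3.14, 3.14, 3.14, 3.14].

### API

Orientations are given as a unit quaternion [x, y, z, w].
In Python, from plant import monitor, cams, close_job, models gives the robot as it stands.
- The arm moves only by the shell command python3 -m pendant 'ROWS' [OPENING] [FORCE]. ROWS is JSON, a list of rows, each a list of 4 numbers: the shift along the tool's x, y, z in units of 25 mm (1.0 is 25 mm), then the turn about the tool's z in units of 5 degrees (1.0 is 5 degrees). A call has 1 to 20 rows; each row shifts and turns the commanded pose from where the row before left it, along the tool's axes as they then stand; what a row does not reach is not made up. A row lasts 1/8 s, in which the tool goes at most 62.5 mm and 10.7 degrees, less where a joint would pass 70% of its speed; a pose out of reach is approached as far as the arm can. A call is refused whole if a number of a shift passes 1 or a number of a turn 1, either way. A call with a gripper value outside its range is refused whole. OPENING is the gripper's target within -1 to 1 (fully open at 1, half-way at 0, shut at -1), set as the call begins (- or left out, the last holds). The fingers move at their own pace and stop on an object; FORCE is the grip in N (left out, the last holds). Time passes only in rows, so rows that do not move let the fingers close. It gives the time, the measured TCP pose, the force, the opening and the grip force at its end, in the units of the state.
- monitor.state(): the state, without advancing time (a new reading comes with each control period).
- cams.grab_frame(name): name is "scene" or "top" or "wrist"; returns a dict with "frame" (420x560x3 uint8, red, green, blue), "mtx" (3x3 intrinsics, pixels), "distortion" ([k1, k2, p1, p2, k3] as OpenCV has them; the pictures are not rectified), "rvec" (rotation vector, rad) and "tvec" (3), from world to camera coordinates, as OpenCV has them. Camera axes: x right, y down, z forward; pixel columns grow to the right and rows downward; lengths in m; the calibration is good to about 2 mm. A picture is of the moment at which its call begins. There is no depth.
- close_job(): hands the job in; it is judged then, once.
Trained networks look in a picture, given as the dict that the camera call returned (one of the last four; its "shot" number tells which), for a name from the list of things; names that differ only in an ending like _2 or _b are one class to them, and where a whole thing is asked for, a point or a joint stands for the part that bears it (a point fixed in the world has none). Each returns a list of dicts, best first, with "conf" (0 to 1); they miss things now and then, are a little off and sometimes report something else, mostly with a low value. They report only what shows in the picture. A call takes as long as a camera call. They do not tell look-alikes from the thing itself.
- models.outline_of(name, picture): "mask" (420x560 bool, what is visible of it) and "extent" ([left, top, right, bottom] in pixels, round what is visible of it).
The state is a dict: "time": time; "joints": joint angles; "qvel": joint speeds; "effort": joint torques, N m; "position": TCP position; "eef_rot": TCP orientation; "force": force on the tool from outside, world axes, zero at the start; "moment": the same for the moment, N m; "grip_width": finger opening in m; "finger_force": force on a finger pad.
Only numpy, scipy, OpenCV 4.12 (cv2) and the standard library are available. Lean on these libraries where they do the work, as an engineer would, in place of code of your own. Each camera call takes 0.05 s, during which the arm holds its last target. There are 200 camera calls.

### The job

Fit a plunger rod from the wooden rack into the bore of every aluminium barrel on the bench and push it down until the seal cup under it bottoms. Then read the rod's groove against the barrel's top face: where the groove has sunk below the face, stand the barrel with its rod upright on the flat plywood board; where the groove still stands above the face, stand it upright inside the rimmed grey tray (a groove right at the face may go either way). Leave the rods that are not needed standing in the rack.

Things in the scene. Friction and masses are not known exactly. Their poses are not given: they have to be found in the camera images.
- barrel_1: plain aluminium barrel, a square block 40 x 40 mm and 60 mm high, 0.24 to 0.39 kg, standing loose on the bench; a round blind bore of 14 mm goes down the middle of its top face (mouth countersunk 3 mm wide all round). Origin at the centre of its underside, z up, x and y square to its sides. Three or four of the four barrels are there at a start
- barrel_1_mouth (a point): centre of the bore's mouth, level with the top face of barrel_1 (60 mm above its origin)
- barrel_1_cup (a joint): how far the black seal cup in the bore of barrel_1 has been pushed down, m: 0 at the start, 0.010 when it has bottomed. It drags with about 6 N and stays where it is left. At the start its upper side lies 15 to 33 mm below the top face, bottomed 25 to 43 mm; this differs from barrel to barrel and can be found only by pushing. The bottom stands a push of 50 N
- barrel_2: plain aluminium barrel, a square block 40 x 40 mm and 60 mm high, 0.24 to 0.39 kg, standing loose on the bench; a round blind bore of 14 mm goes down the middle of its top face (mouth countersunk 3 mm wide all round). Origin at the centre of its underside, z up, x and y square to its sides. Three or four of the four barrels are there at a start
- barrel_2_mouth (a point): centre of the bore's mouth, level with the top face of barrel_2 (60 mm above its origin)
- barrel_2_cup (a joint): how far the black seal cup in the bore of barrel_2 has been pushed down, m: 0 at the start, 0.010 when it has bottomed. It drags with about 6 N and stays where it is left. At the start its upper side lies 15 to 33 mm below the top face, bottomed 25 to 43 mm; this differs from barrel to barrel and can be found only by pushing. The bottom stands a push of 50 N
- barrel_3: plain aluminium barrel, a square block 40 x 40 mm and 60 mm high, 0.24 to 0.39 kg, standing loose on the bench; a round blind bore of 14 mm goes down the middle of its top face (mouth countersunk 3 mm wide all round). Origin at the centre of its underside, z up, x and y square to its sides. Three or four of the four barrels are there at a start
- barrel_3_mouth (a point): centre of the bore's mouth, level with the top face of barrel_3 (60 mm above its origin)
- barrel_3_cup (a joint): how far the black seal cup in the bore of barrel_3 has been pushed down, m: 0 at the start, 0.010 when it has bottomed. It drags with about 6 N and stays where it is left. At the start its upper side lies 15 to 33 mm below the top face, bottomed 25 to 43 mm; this differs from barrel to barrel and can be found only by pushing. The bottom stands a push of 50 N
- barrel_4: plain aluminium barrel, a square block 40 x 40 mm and 60 mm high, 0.24 to 0.39 kg, standing loose on the bench; a round blind bore of 14 mm goes down the middle of its top face (mouth countersunk 3 mm wide all round). Origin at the centre of its underside, z up, x and y square to its sides. Three or four of the four barrels are there at a start
- barrel_4_mouth (a point): centre of the bore's mouth, level with the top face of barrel_4 (60 mm above its origin)
- barrel_4_cup (a joint): how far the black seal cup in the bore of barrel_4 has been pushed down, m: 0 at the start, 0.010 when it has bottomed. It drags with about 6 N and stays where it is left. At the start its upper side lies 15 to 33 mm below the top face, bottomed 25 to 43 mm; this differs from barrel to barrel and can be found only by pushing. The bottom stands a push of 50 N
- rod_1: plain round steel plunger rod, 12 mm thick, 54 mm long, 45 g, foot chamfered 1.5 mm; at the start it stands upright in a compartment of the rack, its top 60 mm above the bench. Origin at the centre of its foot, z along the rod to its top. All four rods are alike and fit any barrel
- rod_1_groove (a point): middle of the dark groove, 3 mm broad, that runs round rod_1, 34 mm above its foot and 20 mm below its top
- rod_2: plain round steel plunger rod, 12 mm thick, 54 mm long, 45 g, foot chamfered 1.5 mm; at the start it stands upright in a compartment of the rack, its top 60 mm above the bench. Origin at the centre of its foot, z along the rod to its top. All four rods are alike and fit any barrel
- rod_2_groove (a point): middle of the dark groove, 3 mm broad, that runs round rod_2, 34 mm above its foot and 20 mm below its top
- rod_3: plain round steel plunger rod, 12 mm thick, 54 mm long, 45 g, foot chamfered 1.5 mm; at the start it stands upright in a compartment of the rack, its top 60 mm above the bench. Origin at the centre of its foot, z along the rod to its top. All four rods are alike and fit any barrel
- rod_3_groove (a point): middle of the dark groove, 3 mm broad, that runs round rod_3, 34 mm above its foot and 20 mm below its top
- rod_4: plain round steel plunger rod, 12 mm thick, 54 mm long, 45 g, foot chamfered 1.5 mm; at the start it stands upright in a compartment of the rack, its top 60 mm above the bench. Origin at the centre of its foot, z along the rod to its top. All four rods are alike and fit any barrel
- rod_4_groove (a point): middle of the dark groove, 3 mm broad, that runs round rod_4, 34 mm above its foot and 20 mm below its top
- rack: low wooden rack, 0.7 kg, standing loose on the bench, 46 (x) x 148 (y) x 34 (z) mm, with four square compartments of 13 mm, 28 mm deep, in a row along its y axis, 36 mm apart (at y = -54, -18, 18, 54 mm), each with a rod. Origin at the centre of its underside
- board: flat plywood board without a rim, 216 (x) x 90 (y) x 9 (z) mm, fixed on the bench; place for barrels that are deep enough. Origin at the centre of its underside. Lies at the left or at the right
- tray: low grey-painted tray with a rim, outside 224 (x) x 96 (y) x 14 (z) mm, wall and floor 4 mm, fixed on the bench; place for barrels that are too shallow. Origin at the centre of its underside. Lies on the other side
There are look-alikes about, which are no part of the job. Leave any orange or yellow look-alike of the barrel_3 alone.

How it is judged:
At the end, for the whole second after the job is handed in: Each barrel there is upright (0.1 rad), at rest, a rod in its bore, its seal cup pushed 8.5 mm or more; it is on the board if the groove is below the top face, in the tray if above (within 3 mm of the face either passes), its centre over board or tray floor. Other rods stand in the rack (value of joint each of barrel_1_cup, barrel_2_cup, barrel_3_cup, barrel_4_cup above 0.0085 m and angle between each of barrel_1, barrel_2, barrel_3, barrel_4's own z axis and vertical below 0.1 rad and linear speed of each of barrel_1, barrel_2, barrel_3, barrel_4 below 0.02 m/s and ((z of rod_1 in the frame of barrel_1_mouth below -0.015 m and horizontal distance between rod_1 and barrel_1_mouth below 0.009 m and ((z of rod_1_groove in the frame of barrel_1_mouth below 0.003 m and x of barrel_1 in the frame of board between -0.108 and 0.108 m and y of barrel_1 in the frame of board between -0.045 and 0.045 m and z of barrel_1 in the frame of board between -0.001 and 0.013 m) or (z of rod_1_groove in the frame of barrel_1_mouth above -0.003 m and x of barrel_1 in the frame of tray between -0.108 and 0.108 m and y of barrel_1 in the frame of tray between -0.044 and 0.044 m and z of barrel_1 in the frame of tray between -0.001 and 0.013 m))) or (z of rod_2 in the frame of barrel_1_mouth below -0.015 m and horizontal distance between rod_2 and barrel_1_mouth below 0.009 m and ((z of rod_2_groove in the frame of barrel_1_mouth below 0.003 m and x of barrel_1 in the frame of board between -0.108 and 0.108 m and y of barrel_1 in the frame of board between -0.045 and 0.045 m and z of barrel_1 in the frame of board between -0.001 and 0.013 m) or (z of rod_2_groove in the frame of barrel_1_mouth above -0.003 m and x of barrel_1 in the frame of tray between -0.108 and 0.108 m and y of barrel_1 in the frame of tray between -0.044 and 0.044 m and z of barrel_1 in the frame of tray between -0.001 and 0.013 m))) or (z of rod_3 in the frame of barrel_1_mouth below -0.015 m and horizontal distance between rod_3 and barrel_1_mouth below 0.009 m and ((z of rod_3_groove in the frame of barrel_1_mouth below 0.003 m and x of barrel_1 in the frame of board between -0.108 and 0.108 m and y of barrel_1 in the frame of board between -0.045 and 0.045 m and z of barrel_1 in the frame of board between -0.001 and 0.013 m) or (z of rod_3_groove in the frame of barrel_1_mouth above -0.003 m and x of barrel_1 in the frame of tray between -0.108 and 0.108 m and y of barrel_1 in the frame of tray between -0.044 and 0.044 m and z of barrel_1 in the frame of tray between -0.001 and 0.013 m))) or (z of rod_4 in the frame of barrel_1_mouth below -0.015 m and horizontal distance between rod_4 and barrel_1_mouth below 0.009 m and ((z of rod_4_groove in the frame of barrel_1_mouth below 0.003 m and x of barrel_1 in the frame of board between -0.108 and 0.108 m and y of barrel_1 in the frame of board between -0.045 and 0.045 m and z of barrel_1 in the frame of board between -0.001 and 0.013 m) or (z of rod_4_groove in the frame of barrel_1_mouth above -0.003 m and x of barrel_1 in the frame of tray between -0.108 and 0.108 m and y of barrel_1 in the frame of tray between -0.044 and 0.044 m and z of barrel_1 in the frame of tray between -0.001 and 0.013 m)))) and ((z of rod_1 in the frame of barrel_2_mouth below -0.015 m and horizontal distance between rod_1 and barrel_2_mouth below 0.009 m and ((z of rod_1_groove in the frame of barrel_2_mouth below 0.003 m and x of barrel_2 in the frame of board between -0.108 and 0.108 m and y of barrel_2 in the frame of board between -0.045 and 0.045 m and z of barrel_2 in the frame of board between -0.001 and 0.013 m) or (z of rod_1_groove in the frame of barrel_2_mouth above -0.003 m and x of barrel_2 in the frame of tray between -0.108 and 0.108 m and y of barrel_2 in the frame of tray between -0.044 and 0.044 m and z of barrel_2 in the frame of tray between -0.001 and 0.013 m))) or (z of rod_2 in the frame of barrel_2_mouth below -0.015 m and horizontal distance between rod_2 and barrel_2_mouth below 0.009 m and ((z of rod_2_groove in the frame of barrel_2_mouth below 0.003 m and x of barrel_2 in the frame of board between -0.108 and 0.108 m and y of barrel_2 in the frame of board between -0.045 and 0.045 m and z of barrel_2 in the frame of board between -0.001 and 0.013 m) or (z of rod_2_groove in the frame of barrel_2_mouth above -0.003 m and x of barrel_2 in the frame of tray between -0.108 and 0.108 m and y of barrel_2 in the frame of tray between -0.044 and 0.044 m and z of barrel_2 in the frame of tray between -0.001 and 0.013 m))) or (z of rod_3 in the frame of barrel_2_mouth below -0.015 m and horizontal distance between rod_3 and barrel_2_mouth below 0.009 m and ((z of rod_3_groove in the frame of barrel_2_mouth below 0.003 m and x of barrel_2 in the frame of board between -0.108 and 0.108 m and y of barrel_2 in the frame of board between -0.045 and 0.045 m and z of barrel_2 in the frame of board between -0.001 and 0.013 m) or (z of rod_3_groove in the frame of barrel_2_mouth above -0.003 m and x of barrel_2 in the frame of tray between -0.108 and 0.108 m and y of barrel_2 in the frame of tray between -0.044 and 0.044 m and z of barrel_2 in the frame of tray between -0.001 and 0.013 m))) or (z of rod_4 in the frame of barrel_2_mouth below -0.015 m and horizontal distance between rod_4 and barrel_2_mouth below 0.009 m and ((z of rod_4_groove in the frame of barrel_2_mouth below 0.003 m and x of barrel_2 in the frame of board between -0.108 and 0.108 m and y of barrel_2 in the frame of board between -0.045 and 0.045 m and z of barrel_2 in the frame of board between -0.001 and 0.013 m) or (z of rod_4_groove in the frame of barrel_2_mouth above -0.003 m and x of barrel_2 in the frame of tray between -0.108 and 0.108 m and y of barrel_2 in the frame of tray between -0.044 and 0.044 m and z of barrel_2 in the frame of tray between -0.001 and 0.013 m)))) and ((z of rod_1 in the frame of barrel_3_mouth below -0.015 m and horizontal distance between rod_1 and barrel_3_mouth below 0.009 m and ((z of rod_1_groove in the frame of barrel_3_mouth below 0.003 m and x of barrel_3 in the frame of board between -0.108 and 0.108 m and y of barrel_3 in the frame of board between -0.045 and 0.045 m and z of barrel_3 in the frame of board between -0.001 and 0.013 m) or (z of rod_1_groove in the frame of barrel_3_mouth above -0.003 m and x of barrel_3 in the frame of tray between -0.108 and 0.108 m and y of barrel_3 in the frame of tray between -0.044 and 0.044 m and z of barrel_3 in the frame of tray between -0.001 and 0.013 m))) or (z of rod_2 in the frame of barrel_3_mouth below -0.015 m and horizontal distance between rod_2 and barrel_3_mouth below 0.009 m and ((z of rod_2_groove in the frame of barrel_3_mouth below 0.003 m and x of barrel_3 in the frame of board between -0.108 and 0.108 m and y of barrel_3 in the frame of board between -0.045 and 0.045 m and z of barrel_3 in the frame of board between -0.001 and 0.013 m) or (z of rod_2_groove in the frame of barrel_3_mouth above -0.003 m and x of barrel_3 in the frame of tray between -0.108 and 0.108 m and y of barrel_3 in the frame of tray between -0.044 and 0.044 m and z of barrel_3 in the frame of tray between -0.001 and 0.013 m))) or (z of rod_3 in the frame of barrel_3_mouth below -0.015 m and horizontal distance between rod_3 and barrel_3_mouth below 0.009 m and ((z of rod_3_groove in the frame of barrel_3_mouth below 0.003 m and x of barrel_3 in the frame of board between -0.108 and 0.108 m and y of barrel_3 in the frame of board between -0.045 and 0.045 m and z of barrel_3 in the frame of board between -0.001 and 0.013 m) or (z of rod_3_groove in the frame of barrel_3_mouth above -0.003 m and x of barrel_3 in the frame of tray between -0.108 and 0.108 m and y of barrel_3 in the frame of tray between -0.044 and 0.044 m and z of barrel_3 in the frame of tray between -0.001 and 0.013 m))) or (z of rod_4 in the frame of barrel_3_mouth below -0.015 m and horizontal distance between rod_4 and barrel_3_mouth below 0.009 m and ((z of rod_4_groove in the frame of barrel_3_mouth below 0.003 m and x of barrel_3 in the frame of board between -0.108 and 0.108 m and y of barrel_3 in the frame of board between -0.045 and 0.045 m and z of barrel_3 in the frame of board between -0.001 and 0.013 m) or (z of rod_4_groove in the frame of barrel_3_mouth above -0.003 m and x of barrel_3 in the frame of tray between -0.108 and 0.108 m and y of barrel_3 in the frame of tray between -0.044 and 0.044 m and z of barrel_3 in the frame of tray between -0.001 and 0.013 m)))) and ((z of rod_1 in the frame of barrel_4_mouth below -0.015 m and horizontal distance between rod_1 and barrel_4_mouth below 0.009 m and ((z of rod_1_groove in the frame of barrel_4_mouth below 0.003 m and x of barrel_4 in the frame of board between -0.108 and 0.108 m and y of barrel_4 in the frame of board between -0.045 and 0.045 m and z of barrel_4 in the frame of board between -0.001 and 0.013 m) or (z of rod_1_groove in the frame of barrel_4_mouth above -0.003 m and x of barrel_4 in the frame of tray between -0.108 and 0.108 m and y of barrel_4 in the frame of tray between -0.044 and 0.044 m and z of barrel_4 in the frame of tray between -0.001 and 0.013 m))) or (z of rod_2 in the frame of barrel_4_mouth below -0.015 m and horizontal distance between rod_2 and barrel_4_mouth below 0.009 m and ((z of rod_2_groove in the frame of barrel_4_mouth below 0.003 m and x of barrel_4 in the frame of board between -0.108 and 0.108 m and y of barrel_4 in the frame of board between -0.045 and 0.045 m and z of barrel_4 in the frame of board between -0.001 and 0.013 m) or (z of rod_2_groove in the frame of barrel_4_mouth above -0.003 m and x of barrel_4 in the frame of tray between -0.108 and 0.108 m and y of barrel_4 in the frame of tray between -0.044 and 0.044 m and z of barrel_4 in the frame of tray between -0.001 and 0.013 m))) or (z of rod_3 in the frame of barrel_4_mouth below -0.015 m and horizontal distance between rod_3 and barrel_4_mouth below 0.009 m and ((z of rod_3_groove in the frame of barrel_4_mouth below 0.003 m and x of barrel_4 in the frame of board between -0.108 and 0.108 m and y of barrel_4 in the frame of board between -0.045 and 0.045 m and z of barrel_4 in the frame of board between -0.001 and 0.013 m) or (z of rod_3_groove in the frame of barrel_4_mouth above -0.003 m and x of barrel_4 in the frame of tray between -0.108 and 0.108 m and y of barrel_4 in the frame of tray between -0.044 and 0.044 m and z of barrel_4 in the frame of tray between -0.001 and 0.013 m))) or (z of rod_4 in the frame of barrel_4_mouth below -0.015 m and horizontal distance between rod_4 and barrel_4_mouth below 0.009 m and ((z of rod_4_groove in the frame of barrel_4_mouth below 0.003 m and x of barrel_4 in the frame of board between -0.108 and 0.108 m and y of barrel_4 in the frame of board between -0.045 and 0.045 m and z of barrel_4 in the frame of board between -0.001 and 0.013 m) or (z of rod_4_groove in the frame of barrel_4_mouth above -0.003 m and x of barrel_4 in the frame of tray between -0.108 and 0.108 m and y of barrel_4 in the frame of tray between -0.044 and 0.044 m and z of barrel_4 in the frame of tray between -0.001 and 0.013 m)))) and ((z of rod_1 in the frame of barrel_1_mouth below -0.015 m and horizontal distance between rod_1 and barrel_1_mouth below 0.009 m) or (z of rod_1 in the frame of barrel_2_mouth below -0.015 m and horizontal distance between rod_1 and barrel_2_mouth below 0.009 m) or (z of rod_1 in the frame of barrel_3_mouth below -0.015 m and horizontal distance between rod_1 and barrel_3_mouth below 0.009 m) or (z of rod_1 in the frame of barrel_4_mouth below -0.015 m and horizontal distance between rod_1 and barrel_4_mouth below 0.009 m) or (x of rod_1 in the frame of rack between -0.01 and 0.01 m and z of rod_1 in the frame of rack below 0.012 m and horizontal distance between rod_1 and rack below 0.07 m)) and ((z of rod_2 in the frame of barrel_1_mouth below -0.015 m and horizontal distance between rod_2 and barrel_1_mouth below 0.009 m) or (z of rod_2 in the frame of barrel_2_mouth below -0.015 m and horizontal distance between rod_2 and barrel_2_mouth below 0.009 m) or (z of rod_2 in the frame of barrel_3_mouth below -0.015 m and horizontal distance between rod_2 and barrel_3_mouth below 0.009 m) or (z of rod_2 in the frame of barrel_4_mouth below -0.015 m and horizontal distance between rod_2 and barrel_4_mouth below 0.009 m) or (x of rod_2 in the frame of rack between -0.01 and 0.01 m and z of rod_2 in the frame of rack below 0.012 m and horizontal distance between rod_2 and rack below 0.07 m)) and ((z of rod_3 in the frame of barrel_1_mouth below -0.015 m and horizontal distance between rod_3 and barrel_1_mouth below 0.009 m) or (z of rod_3 in the frame of barrel_2_mouth below -0.015 m and horizontal distance between rod_3 and barrel_2_mouth below 0.009 m) or (z of rod_3 in the frame of barrel_3_mouth below -0.015 m and horizontal distance between rod_3 and barrel_3_mouth below 0.009 m) or (z of rod_3 in the frame of barrel_4_mouth below -0.015 m and horizontal distance between rod_3 and barrel_4_mouth below 0.009 m) or (x of rod_3 in the frame of rack between -0.01 and 0.01 m and z of rod_3 in the frame of rack below 0.012 m and horizontal distance between rod_3 and rack below 0.07 m)) and ((z of rod_4 in the frame of barrel_1_mouth below -0.015 m and horizontal distance between rod_4 and barrel_1_mouth below 0.009 m) or (z of rod_4 in the frame of barrel_2_mouth below -0.015 m and horizontal distance between rod_4 and barrel_2_mouth below 0.009 m) or (z of rod_4 in the frame of barrel_3_mouth below -0.015 m and horizontal distance between rod_4 and barrel_3_mouth below 0.009 m) or (z of rod_4 in the frame of barrel_4_mouth below -0.015 m and horizontal distance between rod_4 and barrel_4_mouth below 0.009 m) or (x of rod_4 in the frame of rack between -0.01 and 0.01 m and z of rod_4 in the frame of rack below 0.012 m and horizontal distance between rod_4 and rack below 0.07 m))); the robot touches nothing.
Of barrel_1, barrel_2, barrel_3, barrel_4 only 3 to 4 are there at a start; the rules pass over those that are not, and their reading is None.
At some moment in a run one of rack may be knocked a few centimetres aside while the robot is not near it.
It also fails if it takes over 210 s, if anything falls off the work surface, if the arm or the gripper's body presses on something with over 40 N, if the wrist force passes 120 N, or if a joint passes its speed limit or range.

## Working session

There is one attempt and no reset: what is moved stays moved. The work goes in short steps, Python scripts to look and compute and a shell command to move; the robot and the scene stay as the last step left them, time stands still between calls to the robot, and variables do not carry over. Pictures are saved under pics/ and viewed, at most 14 in all, crops included, and the job is handed in when it is done.

```bash
ls; mkdir -p pics
cat > h.py <<'E'
import numpy as np,cv2
from plant import monitor,cams,models
from scipy.spatial.transform import Rotation as R
def grab(n,save=None):
    p=cams.grab_frame(n)
    if save: cv2.imwrite('pics/'+save,p['frame'][:,:,::-1])
    return p
def pix2w(p,uv,z):
    uv=np.array(uv,float).reshape(-1,1,2)
    n=cv2.undistortPoints(uv,p['mtx'],np.array(p['distortion']))[:,0]
    Rm=cv2.Rodrigues(np.array(p['rvec'],float))[0];t=np.array(p['tvec'],float).ravel()
    c=-Rm.T@t;d=np.c_[n,np.ones(len(n))]@Rm
    return c+d*((z-c[2])/d[:,2])[:,None]
def w2pix(p,X):
    return cv2.projectPoints(np.array(X,float).reshape(-1,3),np.array(p['rvec'],float),np.array(p['tvec'],float),p['mtx'],np.array(p['distortion']))[0][:,0]
E
python3 - <<'E'
from h import *
s=monitor.state();print({k:np.round(v,3) for k,v in s.items()})
for c in('top','scene'):
    p=grab(c,c+'0.png')
    for n in('barrel_1','rod_1','rack','board','tray'):
        for o in models.outline_of(n,p): print(c,n,round(o['conf'],2),np.round(o['extent']))
E
```

```text
pics
{'time': np.float64(0.0), 'joints': array([ 1.288,  0.312,  0.014,  1.513, -0.004,  1.319, -0.027]), 'qvel': array([-0.   , -0.001, -0.001, -0.002, -0.002,  0.001,  0.001]), 'effort': array([-0.0000e+00, -3.7992e+01,  1.4600e-01, -2.3060e+01,  1.2000e-02,
        1.4000e-02,  0.0000e+00]), 'position': array([ 0.131, -0.533,  0.244]), 'eef_rot': array([ 0.993,  0.12 , -0.   , -0.001]), 'force': array([-0.166, -0.275,  0.08 ]), 'moment': array([-0.003,  0.022, -0.007]), 'finger_force': np.float64(0.0), 'grip_width': np.float64(0.085)}
top barrel_1 0.91 [174. 294. 206. 322.]
top barrel_1 0.84 [250. 229. 276. 253.]
top barrel_1 0.79 [210. 256. 234. 279.]
top barrel_1 0.73 [210. 204. 230. 228.]
top barrel_1 0.62 [291. 222. 313. 243.]
top rod_1 0.59 [309. 154. 317. 164.]
top rod_1 0.5 [261. 141. 267. 151.]
top rod_1 0.4 [298. 153. 300. 161.]
top rack 0.84 [250. 138. 324. 176.]
top board 0.55 [146. 148. 186. 249.]
top board 0.53 [250. 229. 276. 254.]
top board 0.36 [250. 138. 326. 175.]
top tray 0.89 [392. 140. 439. 247.]
scene barrel_1 0.92 [260. 215. 287. 251.]
scene barrel_1 0.72 [253. 249. 280. 288.]
scene barrel_1 0.65 [282. 192. 307. 228.]
scene barrel_1 0.63 [210. 222. 241. 268.]
scene barrel_1 0.59 [253. 290. 282. 335.]
scene rod_1 0.54 [253. 164. 258. 179.]
scene rod_1 0.52 [223. 177. 230. 190.]
scene rod_1 0.44 [213. 180. 218. 194.]
scene rack 0.78 [205. 170. 268. 208.]
scene board 0.76 [121. 235. 220. 315.]
scene board 0.43 [214. 180. 219. 195.]
scene tray 0.95 [294. 128. 383. 184.]
scene tray 0.7 [254. 167. 258. 177.]
```

Run:
```python
import cv2,numpy as np
a=cv2.imread('pics/top0.png');b=cv2.imread('pics/scene0.png')
cv2.imwrite('pics/top0z.png',cv2.resize(a[120:350,130:450],None,fx=2.5,fy=2.5,interpolation=cv2.INTER_CUBIC))
```

```text
(no output)
```

View pics/top0z.png

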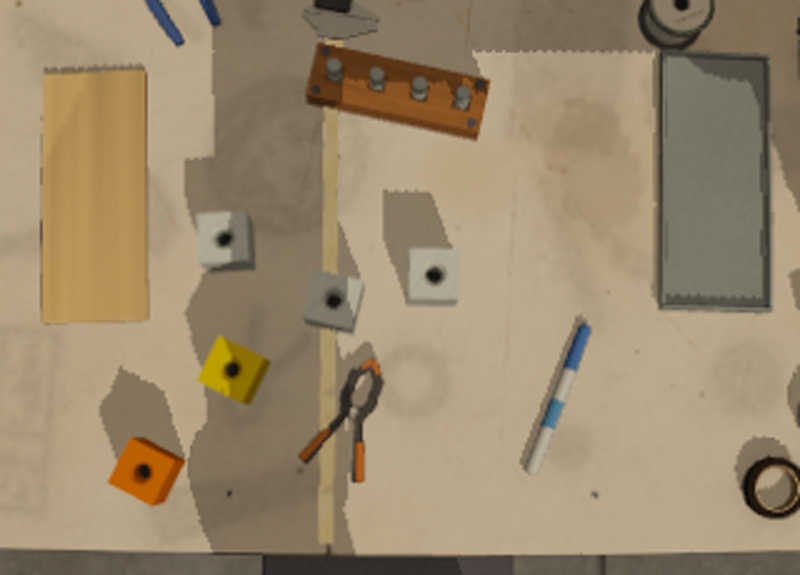

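View pics/scene0.png

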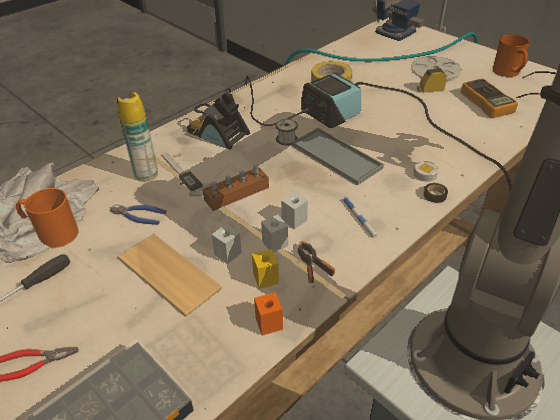

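The top view shows three grey barrels with mouths at about (220,215), (264,240) and (304,230). The yellow one (223,268) and the orange one (187,308) are look-alikes. The rack with four rods is at (287,157), the board is on the left and the tray on the right.

Run:
```python
from h import *
p=grab('top')
f=lambda L:[(x/2.5+130,y/2.5+120) for x,y in L]
np.set_printoptions(precision=4,suppress=True)
print('cam',-cv2.Rodrigues(np.array(p['rvec']))[0].T@np.ravel(p['tvec']))
print('mouths',pix2w(p,f([(224,238),(334,300),(434,275)]),.06))
print('rods',pix2w(p,f([(334,64),(376,75),(420,85),(462,95)]),.06))
print('rack corners',pix2w(p,f([(318,44),(490,80),(476,138),(307,103)]),.034))
print('board',pix2w(p,f([(44,70),(146,66),(148,320),(41,322)]),.009))
print('tray',pix2w(p,f([(661,52),(769,58),(771,308),(658,306)]),.014))
print('lookalikes',pix2w(p,f([(232,370),(144,471)]),.06))
print('pliers/pen',pix2w(p,f([(378,368),(305,458),(360,478),(585,322),(530,470)]),.01))
w=grab('wrist')
Rm=cv2.Rodrigues(np.array(w['rvec']))[0];c=-Rm.T@np.ravel(w['tvec'])
s=monitor.state();T=R.from_quat(s['eef_rot']).as_matrix()
print('wristcam in tool',T.T@(c-s['position']),'\n',(Rm@T));print(w['mtx']);print(T)
```

```text
cam [0.324  0.0001 1.1018]
mouths [[ 0.4845  0.1302  0.06  ]
 [ 0.4354  0.042   0.06  ]
 [ 0.4557 -0.0369  0.06  ]]
rods [[ 0.6282  0.0442  0.06  ]
 [ 0.619   0.0099  0.06  ]
 [ 0.6108 -0.0258  0.06  ]
 [ 0.6026 -0.0598  0.06  ]]
rack corners [[ 0.6531  0.0589  0.034 ]
 [ 0.6227 -0.0848  0.034 ]
 [ 0.573  -0.0727  0.034 ]
 [ 0.6021  0.0672  0.034 ]]
board [[0.6385 0.2972 0.009 ]
 [0.6415 0.2079 0.009 ]
 [0.4232 0.1987 0.009 ]
 [0.4207 0.2894 0.009 ]]
tray [[ 0.6549 -0.234   0.014 ]
 [ 0.6513 -0.3291  0.014 ]
 [ 0.4345 -0.3212  0.014 ]
 [ 0.4362 -0.2248  0.014 ]]
lookalikes [[0.3797 0.1217 0.06  ]
 [0.2998 0.1897 0.06  ]]
pliers/pen [[ 0.3848  0.0073  0.01  ]
 [ 0.3108  0.0665  0.01  ]
 [ 0.2949  0.0215  0.01  ]
 [ 0.4232 -0.164   0.01  ]
 [ 0.3016 -0.1173  0.01  ]]
wristcam in tool [ 0.0749 -0.0003 -0.1283] 
 [[ 0.0002  1.      0.0011]
 [-0.9557  0.0005 -0.2943]
 [-0.2943 -0.001   0.9557]]
[[297.4807   0.     279.826 ]
 [  0.     297.4807 211.472 ]
 [  0.       0.       1.    ]]
[[ 0.9711  0.2386 -0.    ]
 [ 0.2386 -0.9711 -0.0001]
 [-0.      0.0001 -1.    ]]
```

```bash
cat >> h.py <<'E'
def plan(x,y,z,h=None):
    s=monitor.state();T=R.from_quat(s['eef_rot']).as_matrix();h0=np.degrees(np.arctan2(T[1,0],T[0,0]))
    if h is None:h=h0
    a=np.radians(h);d=np.array([x,y,z])-s['position']
    print('turn %.2f then x %.3f y %.3f z %.3f'%((h0-h+180)%360/5-36,*(np.array([np.cos(a)*d[0]+np.sin(a)*d[1],np.sin(a)*d[0]-np.cos(a)*d[1],-d[2]])/.025)),'t',s['time'],'F',np.round(s['force'],1),'pos',np.round(s['position'],4),'h',round(h0,1))
E
python3 -m pendant '[[0,0,0,-1],[0,0,0,-1],[0,0,0,-1],[0,0,0,-1],[0,0,0,-1],[0,0,0,-1],[0,0,0,-1],[0,0,0,-1],[0,0,0,-1],[0,0,0,-1],[0,0,0,-1],[0,0,0,-1],[0,0,0,-0.5]]'
python3 -c "
from h import *
plan(.58,-.06,.2,76.2)"
```

```text
time: 2.33
position: [0.1311, -0.5342, 0.2453]
eef_rot: [0.786, 0.618, -0.0, 0.0]
force: [-0.3, -0.0, -0.2]
grip_width: 0.0854
finger_force: 0.0
turn 0.04 then x 22.702 y 12.912 z 1.813 t 2.325 F [-0.3 -0.  -0.2] pos [ 0.1311 -0.5342  0.2453] h 76.4
```

```bash
python3 -m pendant '[[1,0.57,0,0],[1,0.57,0,0],[1,0.57,0,0],[1,0.57,0,0],[1,0.57,0,0],[1,0.57,0,0],[1,0.57,0,0],[1,0.57,0,0],[1,0.57,0,0],[1,0.57,0,0],[1,0.57,0,0],[1,0.57,0,0],[1,0.57,0,0],[1,0.57,0,0],[1,0.57,0,0],[1,0.57,0,0],[1,0.57,0,0],[1,0.57,0,0],[1,0.57,0,0],[1,0.57,0,0]]'
python3 -m pendant '[[1,0.5,0.6,0],[1,0.5,0.6,0],[0.7,0.5,0.6,0],[0,0,0,0],[0,0,0,0]]'
cat >> h.py <<'E'
def where(name='wrist',zt=.06,save=None,thing='rod_1'):
    p=grab(name,save)
    for o in models.outline_of(thing,p):
        m=o['mask'].astype(np.uint8);ys,xs=np.nonzero(m);e=o['extent']
        print(thing,round(o['conf'],2),np.round(e),'c->w@zt',np.round(pix2w(p,[xs.mean(),ys.mean()],zt)[0],4))
    return p
E
python3 -c "
from h import *
plan(.6026,-.0598,.2)
p=where(save='w1.png')
where(thing='rack',zt=.034)
print(w2pix(p,[[.6026,-.0598,.06],[.6108,-.0258,.06]]))"
```

```text
time: 4.82
position: [0.5271, -0.1154, 0.2454]
eef_rot: [0.787, 0.618, -0.0, 0.0]
force: [0.3, -0.1, -0.2]
grip_width: 0.0857
finger_force: 0.0
time: 5.45
position: [0.5788, -0.0601, 0.2007]
eef_rot: [0.787, 0.617, -0.0, 0.0]
force: [0.2, -0.7, -0.9]
grip_width: 0.0852
finger_force: 0.0
turn 0.00 then x 0.238 y 0.923 z 0.026 t 5.45 F [ 0.2 -0.7 -0.9] pos [ 0.5788 -0.0601  0.2007] h 76.2
rod_1 0.58 [298. 145. 312. 164.] c->w@zt [ 0.6108 -0.0212  0.06  ]
rod_1 0.55 [299. 182. 313. 201.] c->w@zt [ 0.6037 -0.055   0.06  ]
rod_1 0.53 [299. 110. 317. 122.] c->w@zt [0.6189 0.0117 0.06  ]
rack 0.94 [279.  48. 332. 209.] c->w@zt [6.17e-01 1.00e-04 3.40e-02]
[[305.0546036  197.79410353]
 [305.86179022 160.15038704]]
```

View pics/w1.png

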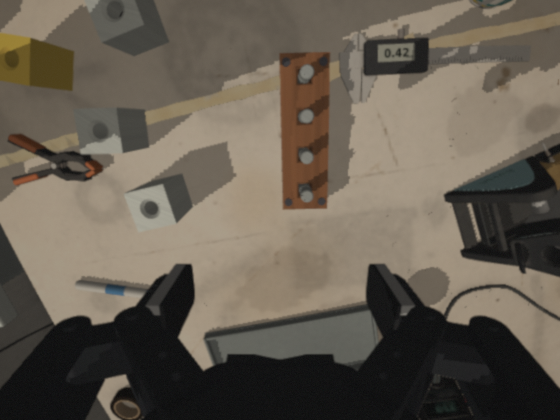

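The wrist picture shows the rack upright in the view, with rod tops at about (306,72), (306,116), (306,157) and (306,195). This agrees with the top camera. I'll go above the nearest rod.

```bash
python3 -m pendant '[[0.12,0.5,1,0],[0.12,0.43,1,0],[0,0,1,0],[0,0,0.4,0],[0,0,0,0],[0,0,0,0]]'
python3 -c "
from h import *
plan(.6026,-.0598,.05)
p=grab('wrist','w2.png')
print(w2pix(p,[[.6026,-.0598,.06]]))
f=p['frame'][150:360,160:400,::-1];cv2.imwrite('pics/w2.png',cv2.resize(f,None,fx=2.5,fy=2.5))"
```

```text
time: 6.4
position: [0.6038, -0.0589, 0.1167]
eef_rot: [0.786, 0.618, 0.001, 0.001]
force: [-0.0, -0.0, -0.8]
grip_width: 0.0856
finger_force: 0.0
turn 0.00 then x -0.045 y -0.037 z 2.667 t 6.4 F [-0.  -0.  -0.8] pos [ 0.6038 -0.0589  0.1167] h 76.3
[[278.88173617 239.49516614]]
```

View pics/w2.png

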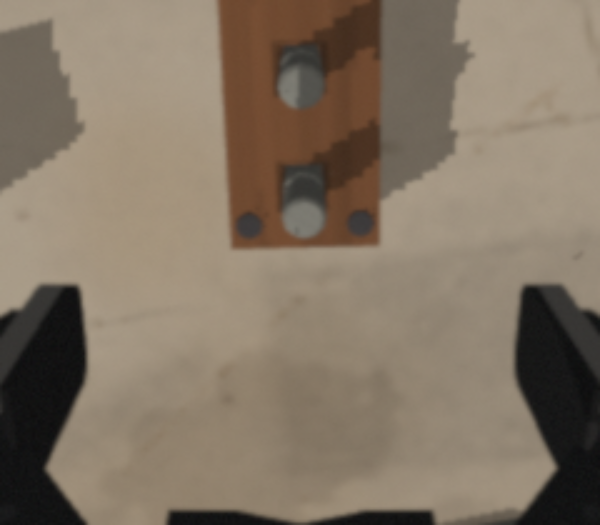

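```bash
python3 -m pendant '[[0,0.04,1,0],[0,0,1,0],[0,0,0.58,0],[0,0,0,0]]'
python3 -m pendant '[[0,0,0,0],[0,0,0,0],[0,0,0,0],[0,0,0,0],[0,0,0,0],[0,0,0,0],[0,0,0,0],[0,0,0,0]]' -1 30
```

```text
time: 6.95
position: [0.6033, -0.0591, 0.0502]
eef_rot: [0.786, 0.618, -0.001, -0.001]
force: [-0.7, -1.0, -0.3]
grip_width: 0.0857
finger_force: 0.0
time: 7.95
position: [0.6042, -0.0591, 0.0511]
eef_rot: [0.786, 0.618, 0.0, 0.0]
force: [0.7, -1.4, 3.4]
grip_width: 0.0105
finger_force: 29.2
```

```bash
python3 -m pendant '[[0,0,-0.5,0],[0,0,-0.5,0],[0,0,-1,0],[0,0,-1,0],[0,0,-1,0],[0,0,0,0]]'
python3 -c "
from h import *
print(monitor.state()['grip_width'])
plan(.4557,-.097,.15)"
```

```text
time: 8.7
position: [0.6056, -0.0587, 0.1537]
eef_rot: [0.786, 0.618, 0.002, 0.002]
force: [-0.0, 0.4, -0.8]
grip_width: 0.0106
finger_force: 29.5
0.010553906946553887
turn 0.00 then x -2.908 y -5.461 z 0.149 t 8.7 F [-0.   0.4 -0.8] pos [ 0.6056 -0.0587  0.1537] h 76.3
```

```bash
python3 -m pendant '[[-0.5,-1,0,0],[-0.5,-1,0,0],[-0.5,-1,0,0],[-0.5,-1,0,0],[-0.5,-1,0,0],[-0.4,-0.46,0.15,0],[0,0,0,0],[0,0,0,0]]'
python3 -c "
from h import *
plan(.4557,-.0369,.12)
p=where(thing='barrel_1',zt=.06)
print(w2pix(p,[[.4557,-.0369,.06]]))
f=p['frame'][60:360,100:460,::-1];cv2.imwrite('pics/w3.png',cv2.resize(f,None,fx=2,fy=2))"
```

```text
time: 9.7
position: [0.4551, -0.0969, 0.147]
eef_rot: [0.786, 0.618, 0.001, 0.0]
force: [-0.6, 0.0, -0.5]
grip_width: 0.0107
finger_force: 29.5
turn 0.00 then x 2.337 y -0.545 z 1.082 t 9.7 F [-0.6  0.  -0.5] pos [ 0.4551 -0.0969  0.147 ] h 76.3
barrel_1 0.97 [229. 112. 293. 176.] c->w@zt [ 0.4566 -0.0343  0.06  ]
barrel_1 0.76 [166.   0. 244.  76.] c->w@zt [0.4382 0.04   0.06  ]
[[261.18619403 145.43508922]]
```

View pics/w3.png

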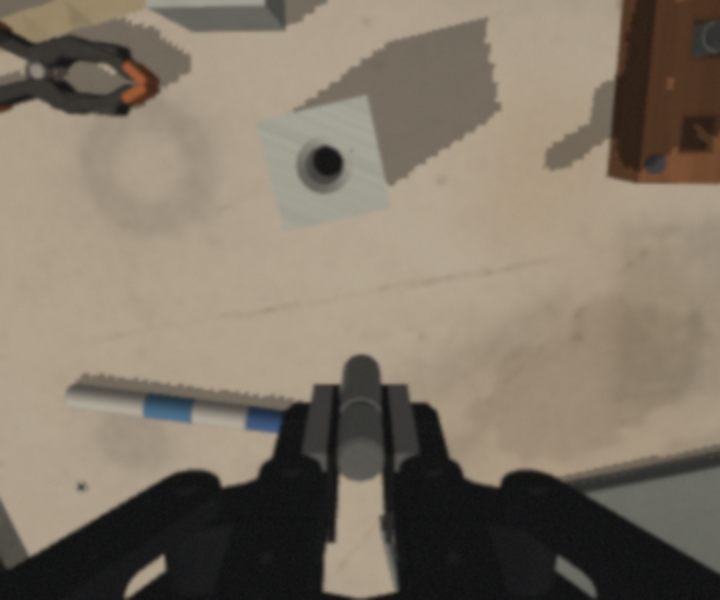

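The mouth is at px (261,142.5), the barrel is square to the world axes, and the rod hangs straight in the grip.

```bash
python3 -c "
from h import *
p=grab('wrist');x,y,_=pix2w(p,[261,142.5],.06)[0];print(x,y)
plan(x,y,.113)"
```

```text
0.4561382396954793 -0.034649256039884585
turn 0.00 then x 2.420 y -0.544 z 1.365 t 9.85 F [-0.9  1.1 -0.7] pos [ 0.4551 -0.0966  0.1471] h 76.4
```

```bash
python3 -m pendant '[[0.8,-0.18,0,0],[0.8,-0.18,0,0],[0.8,-0.18,0.4,0],[0,0,0.9,0],[0,0,0,0],[0,0,0,0]]'
python3 -c "
from h import *
plan(.4561,-.0347,.083)"
python3 -m pendant '[[0,0,0.2,0],[0,0,0.2,0],[0,0,0.2,0],[0,0,0,0]]'
python3 -m pendant '[[0,0,0.2,0],[0,0,0.2,0],[0,0,0.2,0],[0,0,0,0]]'
```

```text
time: 10.6
position: [0.4559, -0.0357, 0.1151]
eef_rot: [0.786, 0.618, 0.0, 0.0]
force: [-0.2, 1.0, 0.7]
grip_width: 0.0109
finger_force: 29.5
turn 0.00 then x 0.042 y -0.003 z 1.282 t 10.6 F [-0.2  1.   0.7] pos [ 0.4559 -0.0357  0.1151] h 76.3
time: 11.1
position: [0.4553, -0.0357, 0.0992]
eef_rot: [0.786, 0.618, 0.0, -0.0]
force: [0.2, -0.3, -0.3]
grip_width: 0.0103
finger_force: 29.5
time: 11.6
position: [0.455, -0.0357, 0.0841]
eef_rot: [0.786, 0.618, -0.0, -0.0]
force: [0.9, -0.4, -0.4]
grip_width: 0.0108
finger_force: 29.5
```

```bash
python3 -m pendant '[[0,0,0.12,0],[0,0,0.12,0],[0,0,0,0]]'
python3 -c "
from h import *
plan(.4561,-.0347,.083)
grab('wrist','w4.png')"
```

```text
time: 11.98
position: [0.4551, -0.0357, 0.0783]
eef_rot: [0.786, 0.618, -0.0, -0.0]
force: [1.0, 0.2, -1.2]
grip_width: 0.0109
finger_force: 29.5
turn 0.00 then x 0.048 y 0.030 z -0.188 t 11.975 F [ 1.   0.2 -1.2] pos [ 0.4551 -0.0357  0.0783] h 76.3
```

View pics/w4.png

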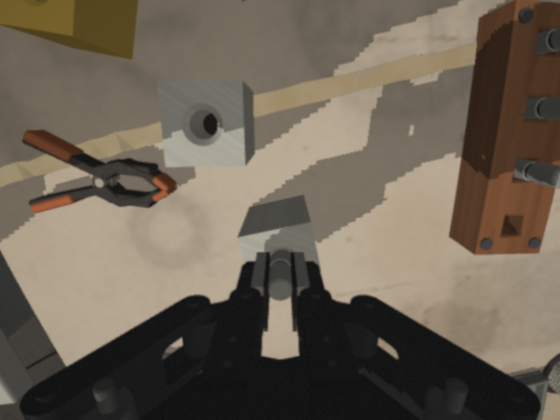

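The rod is in the bore. Next I'll release it and press on top with the shut fingers.

```bash
python3 -c "
from h import *
p=grab('wrist');print('b2',pix2w(p,[205,124],.06)[0])"
python3 -m pendant '[[0,0,0,0],[0,0,0,0],[0,0,-1,0],[0,0,-0.6,0],[0,0,0,0]]' -0.5
python3 -m pendant '[[0,0,0,0],[0,0,0,0],[0,0,0,0],[0,0,0.4,0],[0,0,0.1,0],[0,0,0,0]]' -1
python3 -m pendant '[[0,0,0.1,0],[0,0,0.1,0],[0,0,0,0]]'
python3 -m pendant '[[0,0,0.1,0],[0,0,0.1,0],[0,0,0,0]]'
```

```text
b2 [0.43748201 0.04468959 0.06      ]
time: 12.7
position: [0.4563, -0.0358, 0.1197]
eef_rot: [0.786, 0.618, 0.001, 0.001]
force: [0.1, 1.0, 0.8]
grip_width: 0.0215
finger_force: 0.0
time: 13.45
position: [0.4548, -0.0356, 0.1055]
eef_rot: [0.786, 0.618, -0.0, -0.0]
force: [-0.1, -0.2, -0.4]
grip_width: 0.0004
finger_force: 0.0
time: 13.82
position: [0.455, -0.0357, 0.1009]
eef_rot: [0.786, 0.618, -0.0, -0.0]
force: [-0.1, 0.2, -0.2]
grip_width: 0.0001
finger_force: 0.0
time: 14.2
position: [0.4562, -0.0357, 0.0968]
eef_rot: [0.786, 0.618, 0.001, 0.001]
force: [-1.0, 0.2, 4.3]
grip_width: -0.0002
finger_force: 2.3
```

```bash
python3 -m pendant '[[0,0,0.1,0],[0,0,0.1,0],[0,0,0,0]]' | grep -E 'pos|^force'
python3 -m pendant '[[0,0,0.1,0],[0,0,0.05,0],[0,0,0,0]]'| grep -E 'pos|^force'
python3 -m pendant '[[0,0,0.05,0],[0,0,0.05,0],[0,0,0,0]]'| grep -E 'pos|^force'
```

```text
position: [0.4559, -0.0357, 0.0916]
force: [-0.6, 0.3, 4.8]
position: [0.4574, -0.0356, 0.0901]
force: [-3.2, -0.3, 18.4]
position: [0.4583, -0.0355, 0.0898]
force: [-7.0, 0.4, 33.9]
```

```bash
python3 -m pendant '[[0,0,-0.4,0],[0,0,-1,-0.74],[0,0,-1,-1],[0,0,0,-1],[0,0,0,0],[0,0,0,0],[0,0,0,0]]' 1
python3 -c "
from h import *
p=where(thing='barrel_1',save='w5.png')
plan(.456,-.035,.037,90)
print(w2pix(p,[[.456,-.035,.076]]))
f=p['frame'][140:350,140:420,::-1];cv2.imwrite('pics/w5.png',cv2.resize(f,None,fx=2.5,fy=2.5,interpolation=cv2.INTER_CUBIC))"
```

```text
time: 16.2
position: [0.4548, -0.0357, 0.1443]
eef_rot: [0.707, 0.707, -0.0, -0.001]
force: [0.4, -0.3, -0.7]
grip_width: 0.0853
finger_force: 0.0
barrel_1 0.91 [295.   1. 359.  31.] c->w@zt [0.4818 0.1064 0.06  ]
barrel_1 0.7 [220.  79. 289. 149.] c->w@zt [0.4358 0.0456 0.06  ]
barrel_1 0.68 [123.   2. 223.  48.] c->w@zt [0.3899 0.1051 0.06  ]
barrel_1 0.61 [254. 180. 310. 249.] c->w@zt [ 0.456  -0.0273  0.06  ]
barrel_1 0.24 [472. 154. 512. 173.] c->w@zt [0.6096 0.0134 0.06  ]
turn -0.00 then x 0.025 y 0.040 z 4.299 t 16.3 F [-0.1  0.2 -0.1] pos [ 0.455  -0.0356  0.1445] h 90.0
[[282.14519271 230.98830379]]
```

View pics/w5.png

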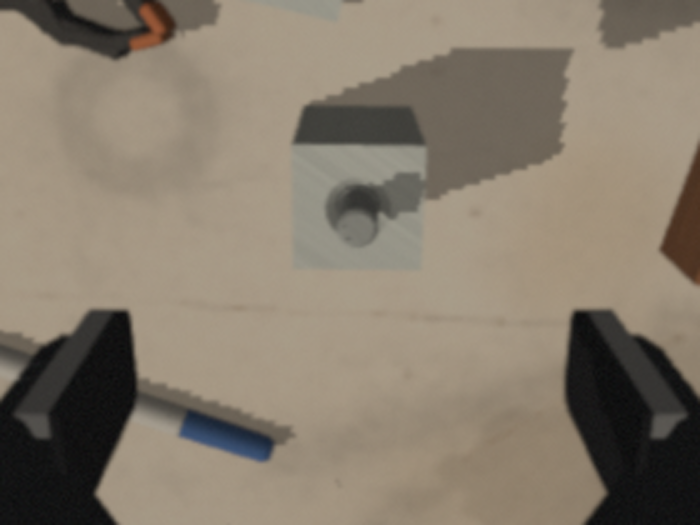

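The barrel is square to the gripper and its groove has sunk out of sight: it goes on the board. Gripping the barrel.

```bash
python3 -m pendant '[[0.03,0.04,1,0],[0,0,1,0],[0,0,1,0],[0,0,1,0],[0,0,0.3,0],[0,0,0,0]]'
python3 -m pendant '[[0,0,0,0],[0,0,0,0],[0,0,0,0],[0,0,0,0],[0,0,0,0]]' -1 60
python3 -m pendant '[[0,0,-0.5,0],[0,0,-1,0],[0,0,-1,0],[0,0,-1,0],[0,0,-1,0],[0,0,0,0]]'
python3 -c "
from h import *
plan(.595,.25,.137,90)"
```

```text
time: 17.05
position: [0.4561, -0.0348, 0.0372]
eef_rot: [0.707, 0.707, -0.0, -0.0]
force: [0.2, 0.2, 0.7]
grip_width: 0.0859
finger_force: 0.0
time: 17.68
position: [0.4571, -0.035, 0.0381]
eef_rot: [0.707, 0.707, 0.0, 0.001]
force: [-0.8, -0.5, 5.9]
grip_width: 0.0391
finger_force: 61.4
time: 18.42
position: [0.4573, -0.0348, 0.1512]
eef_rot: [0.707, 0.707, 0.001, 0.002]
force: [1.0, 0.1, -3.7]
grip_width: 0.0393
finger_force: 61.2
turn -0.00 then x 11.393 y 5.510 z 0.570 t 18.425 F [ 1.   0.1 -3.7] pos [ 0.4573 -0.0348  0.1512] h 90.0
```

```bash
python3 -c "
from h import *
p=grab('scene');print(pix2w(p,[[52,243],[75,225],[145,177],[154,165],[70,260],[286,140]],0))"
python3 -m pendant '[[1,0.5,0,0],[1,0.5,0,0],[1,0.5,0,0],[1,0.5,0,0],[1,0.5,0,0],[1,0.5,0,0],[1,0.5,0,0],[1,0.5,0,0],[1,0.5,0,0],[1,0.5,0,0],[1,0.5,0,0],[0.43,0.33,0,0],[0,0,0,0],[0,0,0,0]]'
python3 -c "
from h import *
plan(.603,.251,.048,90)"
```

```text
[[ 7.76593538e-01  3.72285083e-01  1.11022302e-16]
 [ 7.92085655e-01  3.10647983e-01  0.00000000e+00]
 [ 8.23931347e-01  1.06874868e-01  0.00000000e+00]
 [ 8.48100802e-01  6.37449077e-02 -1.11022302e-16]
 [ 7.04618040e-01  3.70049766e-01  1.11022302e-16]
 [ 6.87192721e-01 -2.41954899e-01  0.00000000e+00]]
time: 20.23
position: [0.6011, 0.2494, 0.1481]
eef_rot: [0.707, 0.707, -0.002, -0.0]
force: [-0.4, -0.1, -2.9]
grip_width: 0.0393
finger_force: 61.1
turn -0.00 then x 0.064 y 0.077 z 4.004 t 20.225 F [-0.4 -0.1 -2.9] pos [0.6011 0.2494 0.1481] h 90.0
```

```bash
python3 -m pendant '[[0.06,0.08,1,0],[0,0,1,0],[0,0,1,0],[0,0,0.8,0],[0,0,0,0]]'
python3 -m pendant '[[0,0,0.1,0],[0,0,0.1,0],[0,0,0,0]]'
```

```text
time: 20.85
position: [0.6024, 0.2505, 0.0525]
eef_rot: [0.707, 0.707, -0.003, -0.001]
force: [-0.1, 0.5, -3.5]
grip_width: 0.039
finger_force: 61.1
time: 21.22
position: [0.6042, 0.2525, 0.0503]
eef_rot: [0.707, 0.707, 0.0, 0.0]
force: [0.7, -0.3, -3.1]
grip_width: 0.0395
finger_force: 61.0
```

```bash
python3 -m pendant '[[0,0,0.09,0],[0,0,0,0],[0,0,0,0]]'
python3 -m pendant '[[0,0,0,0],[0,0,0,0],[0,0,0,0],[0,0,-0.5,0],[0,0,-1,0],[0,0,-1,0],[0,0,-1,0],[0,0,-1,0],[0,0,0,0]]' 0.3
python3 -c "
from h import *
p=grab('top')
f=p['frame'][120:350,130:450,::-1];cv2.imwrite('pics/t2.png',cv2.resize(f,None,fx=2.5,fy=2.5,interpolation=cv2.INTER_CUBIC))
for n in('rack','barrel_1','rod_1'):
  for o in models.outline_of(n,p): print(n,round(o['conf'],2),np.round(o['extent']))
plan(.61,-.09,.14,76.2)"
```

```text
time: 21.6
position: [0.604, 0.2523, 0.0475]
eef_rot: [0.707, 0.707, 0.0, 0.0]
force: [0.4, 0.7, -2.8]
grip_width: 0.0391
finger_force: 61.0
time: 22.72
position: [0.6055, 0.2537, 0.1637]
eef_rot: [0.707, 0.707, 0.003, 0.001]
force: [0.1, 1.4, -0.2]
grip_width: 0.0554
finger_force: 0.0
rack 0.62 [238. 145. 314. 188.]
barrel_1 0.64 [256. 226. 273. 246.]
barrel_1 0.58 [175. 295. 206. 321.]
rod_1 0.62 [248. 150. 253. 160.]
rod_1 0.52 [267. 156. 270. 167.]
rod_1 0.5 [285. 160. 287. 171.]
turn 2.76 then x -13.211 y 3.521 z 0.750 t 22.925 F [ 0.  -0.9  0.2] pos [0.6033 0.2517 0.1587] h 90.0
```

View pics/t2.png

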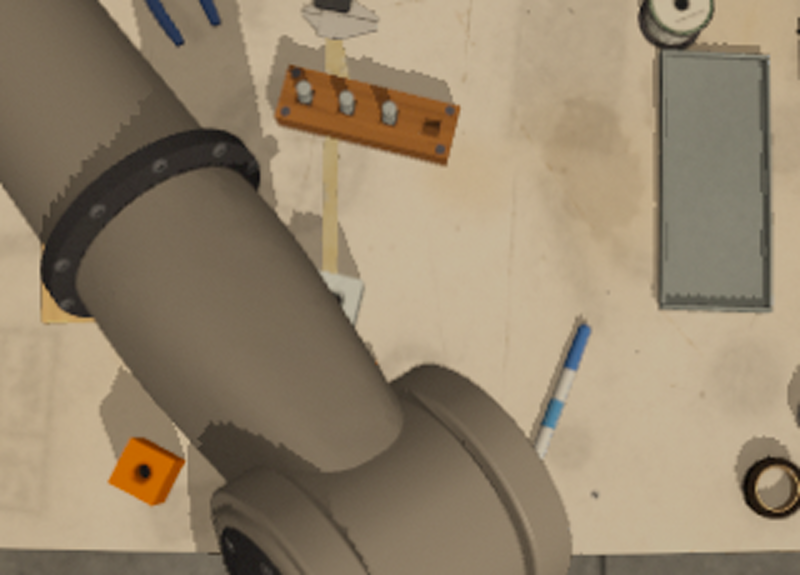

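The rack has been knocked by about 2 cm. Its rods are now at crop (304,90), (347,100) and (389,110).

```bash
python3 -c "
from h import *
p=grab('top')
f=lambda L:[(x/2.5+130,y/2.5+120) for x,y in L]
r=pix2w(p,f([(304,89),(347,99),(389,109)]),.06);print(r)
x,y,_=r[2];plan(x,y,.137,76.2)"
python3 -m pendant '[[-1,0,0,0],[-1,0,0,0],[-1,0,0,0],[-1,0,0,0],[-1,0,0,1],[-1,0,0,1],[-1,0,0,0.76]]' 1
```

```text
[[ 0.60706417  0.06823358  0.06      ]
 [ 0.59878776  0.03326898  0.06      ]
 [ 0.59058624 -0.00074716  0.06      ]]
turn 2.76 then x -9.928 y 1.916 z 0.864 t 22.975 F [0.1 0.3 1. ] pos [0.6033 0.2517 0.1586] h 90.0
time: 23.85
position: [0.5968, 0.0766, 0.1591]
eef_rot: [0.788, 0.616, -0.001, -0.0]
force: [0.4, 0.3, -1.0]
grip_width: 0.085
finger_force: 0.0
```

```bash
python3 -c "
from h import *
plan(.5915,0.0005,.117,76.2)"
```

```text
turn -0.03 then x -3.007 y 0.519 z 1.682 t 23.85 F [ 0.4  0.3 -1. ] pos [0.5968 0.0766 0.1591] h 76.1
```

```bash
python3 -m pendant '[[-1,0.17,0,0],[-1,0.17,0,0],[-1,0.17,0.7,0],[0,0,0.98,0],[0,0,0,0],[0,0,0,0]]'
python3 -c "
from h import *
p=where(thing='rod_1')
plan(.5915,.0005,.05,76.2)
f=p['frame'][150:360,160:400,::-1];cv2.imwrite('pics/w6.png',cv2.resize(f,None,fx=2.5,fy=2.5))"
```

```text
time: 24.6
position: [0.5922, 0.0026, 0.1187]
eef_rot: [0.787, 0.617, 0.0, -0.0]
force: [-0.5, 0.1, 0.6]
grip_width: 0.0852
finger_force: 0.0
rod_1 0.7 [271. 120. 288. 140.] c->w@zt [0.6082 0.0715 0.06  ]
rod_1 0.63 [271. 173. 291. 200.] c->w@zt [0.6006 0.0392 0.06  ]
rod_1 0.6 [274. 216. 289. 245.] c->w@zt [0.5924 0.0069 0.06  ]
turn 0.01 then x -0.101 y -0.027 z 2.772 t 24.7 F [-0.2  0.  -0.5] pos [0.5927 0.0028 0.1193] h 76.3
```

View pics/w6.png

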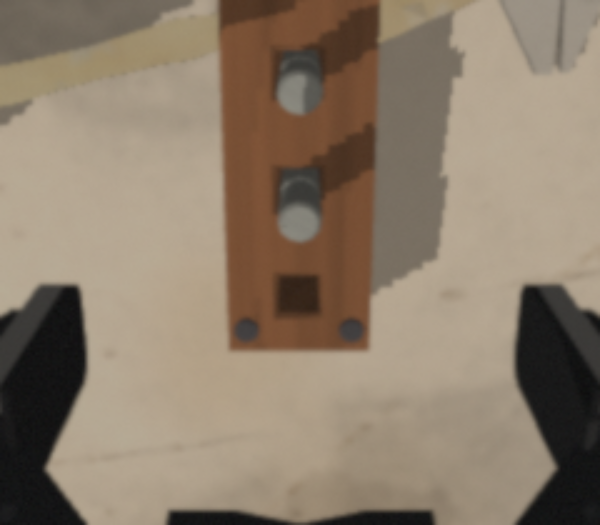

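```bash
python3 -m pendant '[[-0.07,0,1,0],[0,0,1,0],[0,0,0.73,0],[0,0,0,0]]'
python3 -m pendant '[[0,0,0,0],[0,0,0,0],[0,0,0,0],[0,0,0,0],[0,0,0,0],[0,0,0,0],[0,0,0,0],[0,0,0,0]]' -1 30
python3 -m pendant '[[0,0,-0.5,0],[0,0,-0.5,0],[0,0,-1,0],[0,0,-1,0],[0,0,-1,0],[0,0,0,0]]'
python3 -c "
from h import *
plan(.437,-.015,.15)"
```

```text
time: 25.2
position: [0.5906, 0.0003, 0.0487]
eef_rot: [0.787, 0.617, -0.001, -0.001]
force: [0.5, -0.3, 0.7]
grip_width: 0.0854
finger_force: 0.0
time: 26.2
position: [0.5918, 0.0002, 0.0502]
eef_rot: [0.787, 0.617, 0.0, 0.0]
force: [-0.7, -0.6, 3.7]
grip_width: 0.0106
finger_force: 29.4
time: 26.95
position: [0.5933, 0.0007, 0.1526]
eef_rot: [0.787, 0.617, 0.002, 0.002]
force: [0.2, -0.0, -0.7]
grip_width: 0.0106
finger_force: 29.4
turn 0.00 then x -2.100 y -5.921 z 0.103 t 26.95 F [ 0.2 -0.  -0.7] pos [0.5933 0.0007 0.1526] h 76.2
```

```bash
python3 -m pendant '[[-0.35,-1,0,0],[-0.35,-1,0,0],[-0.35,-1,0,0],[-0.35,-1,0,0],[-0.35,-1,0,0],[-0.35,-0.92,0.1,0],[0,0,0,0],[0,0,0,0]]'
python3 -c "
from h import *
p=where(thing='barrel_1',zt=.06)
plan(.4375,.0447,.113)
print(w2pix(p,[[.4375,.0447,.06]]))
f=p['frame'][60:360,100:460,::-1];cv2.imwrite('pics/w7.png',cv2.resize(f,None,fx=2,fy=2))"
```

```text
time: 27.95
position: [0.4359, -0.0155, 0.1472]
eef_rot: [0.787, 0.617, 0.0, 0.0]
force: [1.1, -0.0, -0.5]
grip_width: 0.0107
finger_force: 29.4
barrel_1 0.83 [116.  13. 204.  92.] c->w@zt [0.3865 0.1207 0.06  ]
barrel_1 0.73 [264.   0. 335.  51.] c->w@zt [0.4813 0.1159 0.06  ]
barrel_1 0.63 [229. 117. 289. 176.] c->w@zt [0.4357 0.0453 0.06  ]
barrel_1 0.6 [ 0.  2. 90. 36.] c->w@zt [0.3202 0.1645 0.06  ]
barrel_1 0.46 [458.  96. 496. 114.] c->w@zt [0.5905 0.0377 0.06  ]
turn 0.00 then x 2.340 y -0.524 z 1.373 t 28.05 F [-0.4  0.  -0.4] pos [ 0.4363 -0.0152  0.1473] h 76.2
[[262.37554916 144.76932259]]
```

View pics/w7.png

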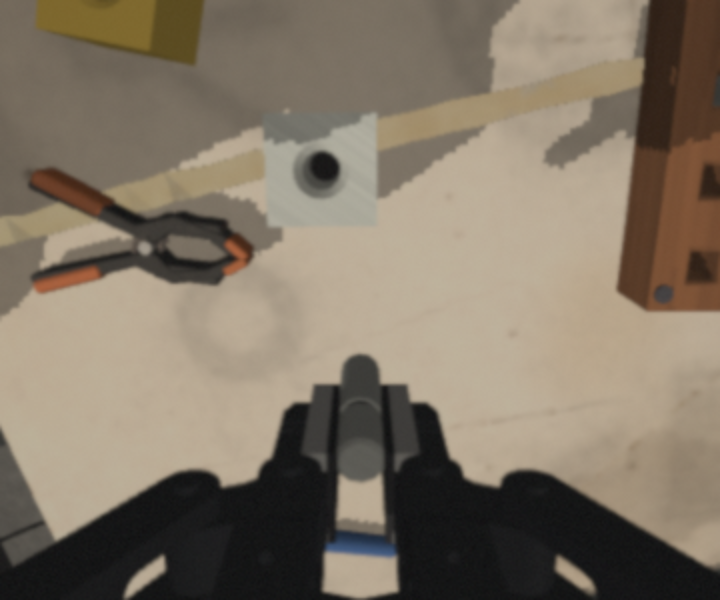

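```bash
python3 -m pendant '[[0.8,-0.2,0,0],[0.8,-0.2,0,0],[0.72,-0.19,0.4,0],[0,0,0.97,0],[0,0,0,0],[0,0,0,0]]'
python3 -m pendant '[[0,0,0.2,0],[0,0,0.2,0],[0,0,0.2,0],[0,0,0,0]]' | grep -E 'pos|^force'
python3 -m pendant '[[0,0,0.2,0],[0,0,0.2,0],[0,0,0,0]]'| grep -E 'pos|^force'
```

```text
time: 28.8
position: [0.4356, 0.0445, 0.1135]
eef_rot: [0.787, 0.617, 0.0, 0.0]
force: [0.2, -0.2, 0.5]
grip_width: 0.0104
finger_force: 29.4
position: [0.4349, 0.0442, 0.0977]
force: [0.4, -0.4, -0.6]
position: [0.4348, 0.0443, 0.0877]
force: [0.5, 0.3, -1.4]
```

```bash
python3 -m pendant '[[0,0,0.2,0],[0,0,0,0]]' | grep -E 'pos|^force'
python3 -m pendant '[[0,0,0.1,0],[0,0,0.08,0],[0,0,0,0]]'| grep -E 'pos|^force'
python3 -m pendant '[[0,0,0,0],[0,0,0,0],[0,0,-1,0],[0,0,-0.6,0],[0,0,0,0]]' -0.5| grep -E 'pos|^force'
python3 -m pendant '[[0,0,0,0],[0,0,0,0],[0,0,0,0],[0,0,0.4,0],[0,0,0.1,0],[0,0,0,0]]' -1| grep -E 'pos|^force'
python3 -m pendant '[[0,0,0.1,0],[0,0,0.1,0],[0,0,0,0]]'| grep -E 'pos|^force'
```

```text
position: [0.4348, 0.0443, 0.0827]
force: [1.5, -0.8, -2.1]
position: [0.4348, 0.0444, 0.0784]
force: [1.9, -0.9, -1.5]
position: [0.4357, 0.0445, 0.1196]
force: [0.2, -0.9, -0.4]
position: [0.4343, 0.0444, 0.1055]
force: [0.4, 0.4, 0.6]
position: [0.435, 0.0444, 0.1012]
force: [-0.0, -0.7, 1.3]
```

```bash
for i in 1; do python3 -m pendant '[[0,0,0.1,0],[0,0,0.1,0],[0,0,0,0]]'| grep -E 'pos|^force'
python3 -m pendant '[[0,0,0.1,0],[0,0,0.1,0],[0,0,0,0]]'| grep -E 'pos|^force'
python3 -m pendant '[[0,0,0.05,0],[0,0,0.05,0],[0,0,0,0]]'| grep -E 'pos|^force'; done
```

```text
position: [0.4355, 0.0445, 0.0966]
force: [-1.7, 0.3, 4.8]
position: [0.4355, 0.0445, 0.0916]
force: [-1.3, 0.2, 4.9]
position: [0.4371, 0.0447, 0.0912]
force: [-2.5, -0.6, 18.5]
```

```bash
python3 -m pendant '[[0,0,0.05,0],[0,0,0.05,0],[0,0,0,0]]'| grep -E 'pos|^force'
python3 -m pendant '[[0,0,-0.4,0],[0,0,-1,0],[0,0,-1,0],[0,0,0,0],[0,0,0,0],[0,0,0,0]]' 1
python3 -c "
from h import *
p=where(thing='barrel_1')
plan(.436,.0445,.038)
f=p['frame'][140:350,140:420,::-1];cv2.imwrite('pics/w8.png',cv2.resize(f,None,fx=2.5,fy=2.5,interpolation=cv2.INTER_CUBIC))"
```

```text
position: [0.4378, 0.0448, 0.0909]
force: [-7.7, -1.4, 35.9]
time: 34.3
position: [0.4337, 0.0442, 0.1448]
eef_rot: [0.787, 0.617, -0.001, -0.001]
force: [-0.5, 0.1, -1.0]
grip_width: 0.0853
finger_force: 0.0
barrel_1 0.8 [ 12.  31. 115. 106.] c->w@zt [0.3132 0.1874 0.06  ]
barrel_1 0.79 [284.  47. 356. 121.] c->w@zt [0.4835 0.1338 0.06  ]
barrel_1 0.74 [147.  99. 227. 166.] c->w@zt [0.385  0.1241 0.06  ]
barrel_1 0.57 [255. 182. 310. 246.] c->w@zt [0.4375 0.0524 0.06  ]
turn 0.00 then x 0.027 y 0.073 z 4.286 t 34.4 F [ 0.3 -0.8  0. ] pos [0.4341 0.0443 0.1451] h 76.2
```

View pics/w8.png

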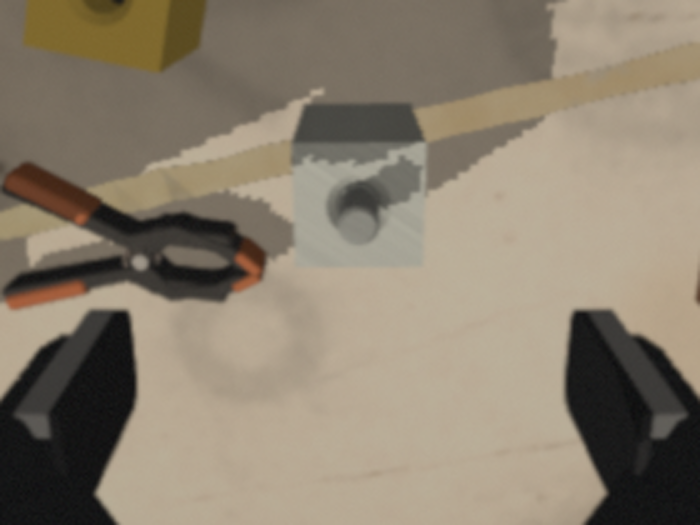

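Again sunk, no groove to be seen: it goes on the board.

```bash
python3 -m pendant '[[0.03,0.07,1,0],[0,0,1,0],[0,0,1,0],[0,0,1,0],[0,0,0.28,0],[0,0,0,0]]'| grep -E 'pos|^force'
python3 -m pendant '[[0,0,0,0],[0,0,0,0],[0,0,0,0],[0,0,0,0],[0,0,0,0]]' -1 60
python3 -m pendant '[[0,0,-0.5,0],[0,0,-1,0],[0,0,-1,0],[0,0,-1,0],[0,0,-1,0],[0,0,0,0]]'| grep -E 'pos|^force|grip'
python3 -c "
from h import *
plan(.525,.25,.15)"
```

```text
position: [0.4364, 0.0448, 0.0388]
force: [-0.7, 0.8, 0.2]
time: 35.78
position: [0.4373, 0.0448, 0.0398]
eef_rot: [0.787, 0.617, 0.0, 0.0]
force: [0.2, 0.8, 5.8]
grip_width: 0.0392
finger_force: 61.9
position: [0.4377, 0.0448, 0.1529]
force: [0.9, 0.2, -4.5]
grip_width: 0.0392
turn 0.00 then x 8.802 y 1.433 z 0.116 t 36.525 F [ 0.9  0.2 -4.5] pos [0.4377 0.0448 0.1529] h 76.2
```

```bash
python3 -m pendant '[[1,0.16,0,0],[1,0.16,0,0],[1,0.16,0,0],[1,0.16,0,0],[1,0.16,0,0],[1,0.16,0,0],[1,0.16,0,0],[1,0.16,0,0],[0.8,0.15,0,0],[0,0,0,0],[0,0,1,0],[0,0,1,0],[0,0,1,0],[0,0,0.8,0],[0,0,0,0],[0,0,0,0]]'
python3 -c "
from h import *
plan(.525,.25,.049)"
```

```text
time: 38.52
position: [0.524, 0.2493, 0.0568]
eef_rot: [0.787, 0.617, -0.0, 0.0]
force: [0.3, 1.3, -4.3]
grip_width: 0.039
finger_force: 61.3
turn 0.00 then x 0.038 y 0.033 z 0.311 t 38.525 F [ 0.3  1.3 -4.3] pos [0.524  0.2493 0.0568] h 76.2
```

```bash
python3 -m pendant '[[0,0,0.15,0],[0,0,0.16,0],[0,0,0,0],[0,0,0,0]]'
python3 -m pendant '[[0,0,0,0],[0,0,0,0],[0,0,0,0],[0,0,-0.5,0],[0,0,-1,0],[0,0,-1,0],[0,0,-1,0],[0,0,-0.8,0],[0,0,0,0]]' 0.25
python3 -c "
from h import *
p=grab('top','t3.png')
for n in('rack','rod_1'):
  for o in models.outline_of(n,p): print(n,round(o['conf'],2),np.round(o['extent']),pix2w(p,[np.mean(np.array(o['extent'])[[0,2]]),np.mean(np.array(o['extent'])[[1,3]])],.055)[0])
plan(.5995,.0350,.118,76.2)"
```

```text
time: 39.02
position: [0.524, 0.2499, 0.0489]
eef_rot: [0.787, 0.617, 0.0, 0.0]
force: [0.1, -0.0, -2.6]
grip_width: 0.0395
finger_force: 61.7
time: 40.15
position: [0.5251, 0.251, 0.1589]
eef_rot: [0.787, 0.617, 0.003, 0.001]
force: [-0.3, 0.9, -0.7]
grip_width: 0.0529
finger_force: 0.0
rack 0.96 [237. 147. 312. 187.] [0.58424754 0.02171171 0.055     ]
rod_1 0.48 [265. 155. 273. 164.] [0.60052943 0.03261919 0.055     ]
rod_1 0.23 [209. 205. 231. 225.] [0.48593229 0.12964064 0.055     ]
turn 0.00 then x -7.602 y 5.003 z 1.504 t 40.3 F [-0.2  0.   0.3] pos [0.5234 0.2494 0.1556] h 76.2
```

```bash
python3 -m pendant '[[-1,0.6,0,0],[-1,0.6,0,0],[-1,0.6,0,0],[-1,0.6,0,0],[-1,0.65,0,0],[-1,0.65,0,0],[-1,0.65,0.5,0],[-0.57,0.68,1,0],[0,0,0,0],[0,0,0,0]]' 1
python3 -c "
from h import *
p=where(thing='rod_1')
plan(.6004,.0352,.0505,76.2)
print(w2pix(p,[.6004,.0352,.06]))
f=p['frame'][150:360,160:400,::-1];cv2.imwrite('pics/w9.png',cv2.resize(f,None,fx=2.5,fy=2.5))"
```

```text
time: 41.55
position: [0.6001, 0.0378, 0.1188]
eef_rot: [0.786, 0.618, 0.0, -0.001]
force: [1.0, 0.6, -0.2]
grip_width: 0.085
finger_force: 0.0
rod_1 0.96 [270. 218. 294. 245.] c->w@zt [0.601  0.0419 0.06  ]
rod_1 0.94 [275. 172. 289. 198.] c->w@zt [0.6088 0.0742 0.06  ]
turn 0.03 then x -0.125 y 0.018 z 2.773 t 41.65 F [0.2 0.  0.4] pos [0.6007 0.0383 0.1198] h 76.4
[[281.85181939 240.18794504]]
```

View pics/w9.png

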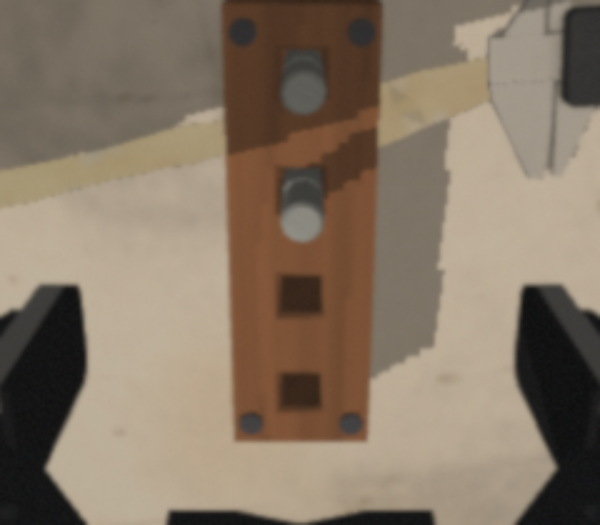

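```bash
python3 -m pendant '[[-0.08,0.02,1,0],[0,0,1,0],[0,0,0.73,0],[0,0,0,0]]'
python3 -m pendant '[[0,0,0,0],[0,0,0,0],[0,0,0,0],[0,0,0,0],[0,0,0,0],[0,0,0,0],[0,0,0,0],[0,0,0,0]]' -1 30
python3 -m pendant '[[0,0,-0.5,0],[0,0,-0.5,0],[0,0,-1,0],[0,0,-1,0],[0,0,-1,0],[0,0,0,0]]'
python3 -c "
from h import *
plan(.4845,.072,.15)"
```

```text
time: 42.15
position: [0.5997, 0.0345, 0.0496]
eef_rot: [0.787, 0.617, -0.001, -0.001]
force: [-0.7, -0.5, 0.5]
grip_width: 0.0854
finger_force: 0.0
time: 43.15
position: [0.6005, 0.0342, 0.0509]
eef_rot: [0.787, 0.617, -0.0, -0.0]
force: [-2.7, 0.1, 5.4]
grip_width: 0.0108
finger_force: 29.5
time: 43.9
position: [0.6031, 0.0343, 0.1536]
eef_rot: [0.787, 0.617, 0.003, 0.002]
force: [0.2, 0.2, -0.6]
grip_width: 0.0108
finger_force: 29.3
turn 0.00 then x 0.330 y -4.968 z 0.144 t 43.9 F [ 0.2  0.2 -0.6] pos [0.6031 0.0343 0.1536] h 76.2
```

```bash
python3 -m pendant '[[0.06,-1,0,0],[0.06,-1,0,0],[0.06,-1,0,0],[0.06,-1,0,0],[0.09,-0.97,0.15,0],[0,0,0,0],[0,0,0,0]]'
python3 -c "
from h import *
p=where(thing='barrel_1',zt=.06)
plan(.4845,.1302,.113)
print(w2pix(p,[[.4845,.1302,.06]]))
f=p['frame'][60:360,100:460,::-1];cv2.imwrite('pics/w10.png',cv2.resize(f,None,fx=2,fy=2))"
```

```text
time: 44.78
position: [0.483, 0.0709, 0.1466]
eef_rot: [0.787, 0.617, 0.0, 0.0]
force: [1.0, -0.3, -0.3]
grip_width: 0.0108
finger_force: 29.4
barrel_1 0.8 [250.   0. 304.   8.] c->w@zt [0.5156 0.2158 0.06  ]
barrel_1 0.67 [100. 150. 186. 213.] c->w@zt [0.3905 0.127  0.06  ]
barrel_1 0.64 [  2.  95.  76. 159.] c->w@zt [0.3275 0.1856 0.06  ]
barrel_1 0.63 [226. 106. 295. 174.] c->w@zt [0.4851 0.134  0.06  ]
turn 0.00 then x 2.310 y -0.521 z 1.350 t 44.875 F [-0.4  0.1 -0.3] pos [0.4833 0.071  0.1468] h 76.1
[[262.38040123 146.0810839 ]]
```

View pics/w10.png

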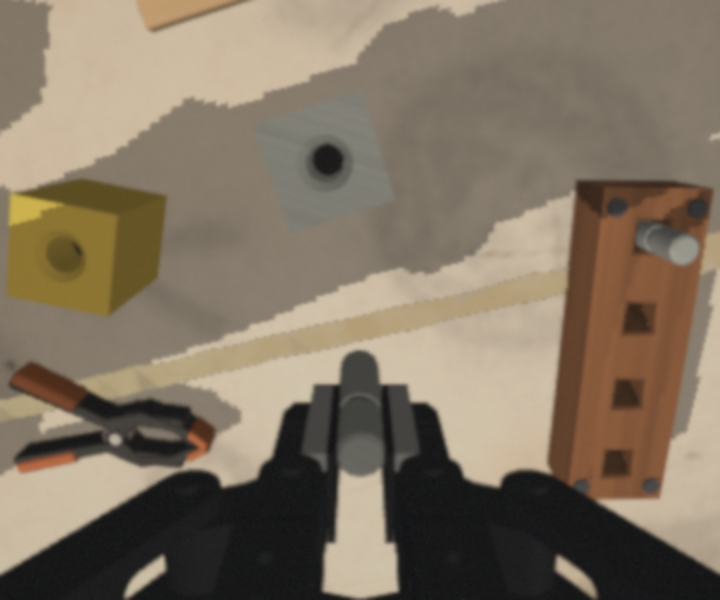

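```bash
python3 -m pendant '[[0.8,-0.18,0,0],[0.8,-0.18,0,0],[0.85,-0.16,0.4,0],[0,0,0.95,0],[0,0,0,0],[0,0,0,0]]'
python3 -m pendant '[[0,0,0.2,0],[0,0,0.2,0],[0,0,0.2,0],[0,0,0,0]]' | grep -E 'pos|^force'
python3 -m pendant '[[0,0,0.2,0],[0,0,0.2,0],[0,0,0,0]]'| grep -E 'pos|^force'
```

```text
time: 45.62
position: [0.485, 0.1339, 0.1135]
eef_rot: [0.787, 0.617, 0.0, 0.0]
force: [0.4, -0.5, -0.0]
grip_width: 0.0109
finger_force: 29.4
position: [0.4855, 0.1344, 0.1015]
force: [-5.5, -2.5, 20.2]
position: [0.484, 0.1334, 0.0872]
force: [1.5, -0.3, -2.0]
```

```bash
python3 -m pendant '[[0,0,0.2,0],[0,0,0,0]]' | grep -E 'pos|^force'
python3 -m pendant '[[0,0,0.1,0],[0,0,0.08,0],[0,0,0,0]]'| grep -E 'pos|^force'
python3 -m pendant '[[0,0,0,0],[0,0,0,0],[0,0,-1,0],[0,0,-0.6,0],[0,0,0,0]]' -0.5| grep -E 'pos|^force'
python3 -c "
from h import *
p=grab('wrist')
f=p['frame'][140:350,140:420,::-1];cv2.imwrite('pics/w11.png',cv2.resize(f,None,fx=2.5,fy=2.5,interpolation=cv2.INTER_CUBIC))"
```

```text
position: [0.4839, 0.1339, 0.0824]
force: [-0.2, -1.3, -0.3]
position: [0.4842, 0.1339, 0.0793]
force: [0.1, -2.3, 6.1]
position: [0.4851, 0.1348, 0.1196]
force: [1.0, -0.3, 0.7]
```

View pics/w11.png

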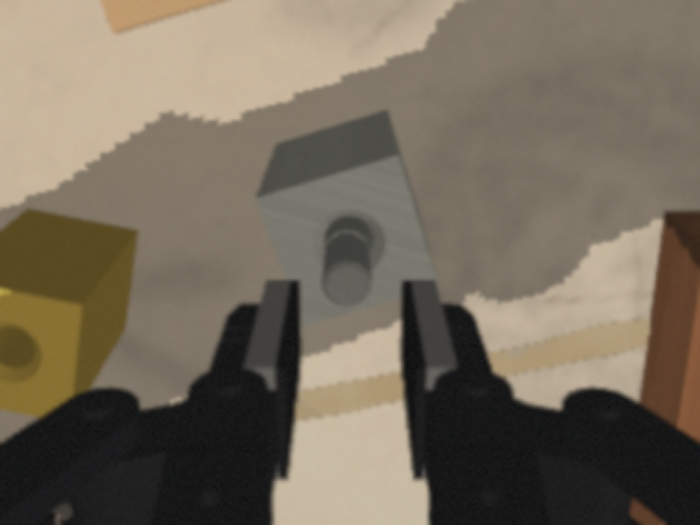

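```bash
python3 -m pendant '[[0,0,0,0],[0,0,0,0],[0,0,0,0],[0,0,0.3,0],[0,0,0.1,0],[0,0,0,0]]' -1| grep -E 'pos|^force'
python3 -m pendant '[[0,0,0.1,0],[0,0,0.1,0],[0,0,0,0]]'| grep -E 'pos|^force'
python3 -m pendant '[[0,0,0.1,0],[0,0,0.1,0],[0,0,0,0]]'| grep -E 'pos|^force'
python3 -m pendant '[[0,0,0.1,0],[0,0,0.05,0],[0,0,0,0]]'| grep -E 'pos|^force'
```

```text
position: [0.4838, 0.1341, 0.1081]
force: [-0.6, 0.9, -0.7]
position: [0.484, 0.1341, 0.1033]
force: [-0.1, -0.5, -0.3]
position: [0.4849, 0.1346, 0.0993]
force: [-1.2, -0.3, 4.4]
position: [0.4849, 0.1345, 0.0955]
force: [-0.4, -0.6, 5.1]
```

```bash
python3 -m pendant '[[0,0,0.1,0],[0,0,0,0]]'| grep -E 'pos|^force'
python3 -m pendant '[[0,0,0.05,0],[0,0,0.05,0],[0,0,0,0]]'| grep -E 'pos|^force'
python3 -m pendant '[[0,0,0.05,0],[0,0,0.05,0],[0,0,0,0]]'| grep -E 'pos|^force'
```

```text
position: [0.486, 0.1347, 0.0948]
force: [-2.5, -1.7, 14.5]
position: [0.4868, 0.1349, 0.0946]
force: [-4.2, -3.3, 26.9]
position: [0.4882, 0.1352, 0.0945]
force: [-7.0, -5.7, 39.0]
```

The cup has bottomed with the rod top about 20.7 mm above the face, so the groove is about +0.7 mm. Either place passes and the tray has the larger margin. I'm out of picture views, so I'll continue by numbers.

```bash
python3 -m pendant '[[0,0,-0.4,0],[0,0,-1,0],[0,0,-1,0],[0,0,0,-1],[0,0,0,-1],[0,0,0,-1],[0,0,0,-0.2],[0,0,0,0],[0,0,0,0]]' 0.6
python3 -c "
from h import *
p=where(thing='barrel_1')
for o in models.outline_of('barrel_1',p):
  e=o['extent']
  if 250<(e[0]+e[2])/2<310 and 190<(e[1]+e[3])/2<250:
    c=max(cv2.findContours(o['mask'].astype(np.uint8),0,2)[0],key=len);print(cv2.approxPolyDP(c,4,True)[:,0].tolist())
plan(.4845,.134,.040)"
```

```text
time: 51.8
position: [0.484, 0.1342, 0.1471]
eef_rot: [0.694, 0.72, -0.0, -0.0]
force: [-0.0, -0.2, 0.8]
grip_width: 0.0683
finger_force: 0.0
barrel_1 0.84 [401.  25. 503. 104.] c->w@zt [0.5951 0.2512 0.06  ]
barrel_1 0.77 [115. 184. 201. 257.] c->w@zt [0.3888 0.1337 0.06  ]
barrel_1 0.69 [301.  17. 389. 104.] c->w@zt [0.5224 0.2492 0.06  ]
barrel_1 0.59 [  4.  99. 108. 173.] c->w@zt [0.3162 0.1961 0.06  ]
barrel_1 0.57 [255. 182. 305. 245.] c->w@zt [0.4834 0.1424 0.06  ]
[[259, 183], [254, 197], [256, 245], [304, 245], [306, 197], [301, 184]]
turn 0.00 then x -0.009 y 0.017 z 4.290 t 51.95 F [ 0.3 -0.1 -1. ] pos [0.4841 0.1342 0.1473] h 92.2
```

```bash
python3 -m pendant '[[0,0,1,0],[0,0,1,0],[0,0,1,0],[0,0,1,0],[0,0,0.28,0],[0,0,0,0]]'| grep -E 'pos|^force'
python3 -m pendant '[[0,0,0,0],[0,0,0,0],[0,0,0,0],[0,0,0,0],[0,0,0,0]]' -1 60
python3 -m pendant '[[0,0,-0.5,0],[0,0,-1,0],[0,0,-1,0],[0,0,-1,0],[0,0,-1,0],[0,0,-1,0],[0,0,0,0]]'| grep -E 'pos|^force|grip'
python3 -c "
from h import *
plan(.54,-.278,.17)"
```

```text
position: [0.4841, 0.1343, 0.0404]
force: [-0.0, -0.4, 0.4]
time: 53.32
position: [0.4852, 0.1347, 0.0416]
eef_rot: [0.693, 0.721, 0.001, 0.001]
force: [-1.1, 0.1, 6.0]
grip_width: 0.0394
finger_force: 61.2
position: [0.4851, 0.1347, 0.1794]
force: [0.3, -0.2, -3.7]
grip_width: 0.0394
turn 0.00 then x -16.580 y 1.564 z 0.377 t 54.2 F [ 0.3 -0.2 -3.7] pos [0.4851 0.1347 0.1794] h 92.2
```

```bash
python3 -m pendant '[[-1,0.1,0,0],[-1,0.1,0,0],[-1,0.1,0,0],[-1,0.1,0,0],[-1,0.1,0,0],[-1,0.1,0,0],[-1,0.1,0,0],[-1,0.1,0,0],[-1,0.1,0,0],[-1,0.1,0,0],[-1,0.1,0,0],[-1,0.1,0,0],[-1,0.1,0,0],[-1,0.1,0,0],[-1,0.1,0,0],[-1,0.06,0,0],[-0.58,0,0,0],[0,0,0,0],[0,0,0,0]]'
python3 -m pendant '[[0,0,1,0],[0,0,1,0],[0,0,1,0],[0,0,1,0],[0,0,0.5,0],[0,0,0,0],[0,0,0,0]]'
python3 -c "
from h import *
plan(.54,-.278,.0456)"
```

```text
time: 56.58
position: [0.539, -0.2766, 0.1774]
eef_rot: [0.693, 0.721, 0.0, -0.001]
force: [0.1, 0.4, -3.5]
grip_width: 0.0395
finger_force: 60.6
time: 57.45
position: [0.5401, -0.2784, 0.0666]
eef_rot: [0.693, 0.721, 0.001, 0.001]
force: [0.4, -0.7, -2.5]
grip_width: 0.039
finger_force: 60.7
turn 0.00 then x 0.016 y -0.003 z 0.838 t 57.45 F [ 0.4 -0.7 -2.5] pos [ 0.5401 -0.2784  0.0666] h 92.2
```

```bash
python3 -m pendant '[[0,0,0.5,0],[0,0,0.2,0],[0,0,0.12,0],[0,0,0,0],[0,0,0,0]]'
python3 -m pendant '[[0,0,0,0],[0,0,0,0],[0,0,0,0],[0,0,-0.5,0],[0,0,-1,0],[0,0,-1,0],[0,0,-1,0],[0,0,-1,0],[-0.5,-1,0,0],[-0.5,-1,0,0],[-0.5,-1,0,0],[-0.5,-1,0,0],[0,0,0,0],[0,0,0,0]]' 0.4
python3 -c "
from h import *
plan(.54,-.278,.15)
for c in('top','scene','wrist'):
  p=grab(c)
  for n in('barrel_1','rod_1','rack'):
    for o in models.outline_of(n,p):
      e=np.array(o['extent']);ys,xs=np.nonzero(o['mask'])
      f=p['frame'][o['mask']].mean(0)
      print(c,n,round(o['conf'],2),np.round(e),pix2w(p,[xs.mean(),ys.mean()],.06)[0].round(3),f.round())"
```

```text
time: 58.08
position: [0.5384, -0.2784, 0.0456]
eef_rot: [0.693, 0.721, -0.001, -0.0]
force: [-4.6, 0.8, 5.9]
grip_width: 0.0391
finger_force: 61.4
time: 59.82
position: [0.4421, -0.3317, 0.1581]
eef_rot: [0.693, 0.721, 0.001, 0.001]
force: [-0.6, 1.7, -0.0]
grip_width: 0.0598
finger_force: 0.0
turn 0.00 then x 1.995 y 3.997 z 0.324 t 59.825 F [-0.6  1.7 -0. ] pos [ 0.4421 -0.3317  0.1581] h 92.2
top barrel_1 0.97 [210. 258. 238. 282.] [0.381 0.121 0.06 ] [156. 130.   5.]
top barrel_1 0.94 [174. 293. 206. 322.] [0.301 0.189 0.06 ] [160.  81.   5.]
top barrel_1 0.9 [409. 179. 433. 205.] [ 0.534 -0.273  0.06 ] [111. 106.  92.]
top barrel_1 0.79 [151. 148. 177. 172.] [0.599 0.246 0.06 ] [139. 132. 114.]
top barrel_1 0.65 [148. 183. 176. 211.] [0.521 0.243 0.06 ] [144. 137. 118.]
top rod_1 0.4 [423. 186. 429. 192.] [ 0.541 -0.282  0.06 ] [78. 75. 65.]
top rod_1 0.37 [158. 193. 163. 199.] [0.527 0.252 0.06 ] [123. 118. 104.]
top rack 0.74 [238. 146. 313. 187.] [0.585 0.017 0.06 ] [98. 61. 29.]
scene barrel_1 0.96 [253. 292. 284. 335.] [0.283 0.208 0.06 ] [175.  86.  32.]
scene barrel_1 0.69 [251. 250. 281. 291.] [0.362 0.141 0.06 ] [162. 129.  37.]
scene barrel_1 0.64 [128. 223. 158. 261.] [0.583 0.263 0.06 ] [141. 135. 118.]
scene barrel_1 0.6 [326. 130. 349. 164.] [ 0.514 -0.249  0.06 ] [116. 112.  98.]
scene barrel_1 0.59 [152. 243. 183. 281.] [0.505 0.258 0.06 ] [153. 147. 128.]
scene rod_1 0.41 [336. 129. 340. 140.] [ 0.55  -0.295  0.06 ] [94. 90. 78.]
scene rack 0.8 [202. 179. 265. 221.] [0.557 0.049 0.06 ] [101.  70.  47.]
scene rack 0.54 [161. 241. 168. 255.] [0.538 0.241 0.06 ] [127. 121. 107.]
wrist barrel_1 0.78 [363. 128. 438. 184.] [ 0.53  -0.277  0.06 ] [105. 103.  95.]
wrist rod_1 0.65 [402. 154. 435. 172.] [ 0.544 -0.28   0.06 ] [71. 70. 66.]
wrist rack 0.24 [362. 128. 441. 182.] [ 0.53  -0.277  0.06 ] [105. 104.  95.]
```

```bash
python3 -c "
from plant import close_job
print(close_job())"
```

```text
the job is handed in; nothing more can be done
None
```

I handed the job in with all three barrels fitted and their cups bottomed: two stand on the board (grooves about 3–4 mm below the face), one in the tray (groove about 0.7 mm above by my estimate, so either place passes), and the spare rod was left standing in the rack; no verdict came back.

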